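# Advance the worm-driven specimen stage one division and clamp it

### The job

Using the crank of the worm drive, held down gently so that its clutch bites, turn the specimen table anticlockwise (seen from above) on to the next long mark of its scale without running past it. Then swing the clamp lever gently home against its stop pin, let go, and leave the other things on the bench as they are.

Things in the scene. Friction and masses are not known exactly. Their poses are not given: they have to be found in the camera images.
- stage: The rotary stage: grey box 200 x 370 mm with its top 45 mm above the bench; long side along y. From its -y end: crank, turntable inside a scale ring, clamp lever. Origin under the box, on the bench, x axis away from the robot. A worm drive inside joins crank and turntable: 45 crank turns make one table turn (8 degrees a turn); it does not run back.
- crank_hub (a point): Point on the crank's upright axis, fixed to the stage, 108 mm above the bench; x and y axes as stage.
- crank: The crank: a black disc 90 mm across, 8 mm thick, upper face 83 mm above the bench, lifted by a spring. Pushing it down takes 3 N at first and 0.2 N more per mm, until its shaft meets the worm shaft: 5 to 12 mm down, unlike on each start, to be found by feel. Dogs bite only there; their rounded flanks ride up and slip unless held down with 8 to 14 N in all. Up, it runs free. Origin 45 mm high.
- crank_grip (a point): Middle of the crank's upright, freely spinning black hand grip: 16 mm diameter, 41 mm long, 35 mm from the crank axis; this point is 24 mm above its foot, 108 mm above the bench when up. Pinch it from above and lead it round crank_hub, clockwise seen from above (about 3 N of drag). Up to a quarter turn is lost before the dogs bite.
- table_centre (a point): Centre of the turntable (steel disc 140 mm across, with a glass dish clamped on it), fixed to the stage, at the pointer's height, 58 mm above the bench.
- pointer_tip (a point): Tip of the only pointer on the turntable, a small aluminium finger 80.5 mm from the table's centre, above the scale ring; turns with the table.
- mark (a point): On the long rib to be reached: the first long rib that the pointer meets turning anticlockwise; this point is at the rib's inner end, 82.5 mm from the table's centre. The x axis points outward along the rib. At the start the pointer stands 16 to 28 degrees before it.
- scale: Fixed flat aluminium scale ring, 204 mm across, around the table, with raised black ribs: long (18 mm) every 30 degrees, short every 10. Origin at the table's centre 45 mm above the bench, x axis along the rib of mark.
- turntable: The turntable with clamped dish and pointer; origin on its axis, 45 mm above the bench, x axis towards the pointer. To be moved by the crank only, not by pushing it.
- thrust_foot: Rounded swivelling steel foot of the crank's shaft under the disc (10 mm across, on the crank axis, 64 mm above the bench when up; goes down with the crank). It lands on the end of the worm shaft, whose height is not known, and takes what the hand presses beyond the spring and clutch. It must never take more than 20 N.
- lever (a joint): Angle of the clamp lever: 0 as far open as it goes, grows clockwise seen from above, 1.2 when it rests on the stop pin. It starts 0 to 0.35, stays where it is left, and needs about 2 N at its post.
- lever_post (a point): Upright black post at the end of the clamp lever, at the end of the stage away from the crank: 15 mm diameter, 55 mm from the lever's pivot; this point is 77 mm above the bench, 18 mm below the post's top. The lever's flat bar lies 51 to 59 mm above the bench. To be pushed sideways or pinched from above.
- lever_pivot (a point): Point on the upright axis of the clamp lever, fixed to the stage, 77 mm above the bench.
- stop_pin: Steel pin 8 mm across that the lever's bar comes up against, 42 mm from the pivot; origin at its foot, 45 mm above the bench. It must never take more than 30 N (about 23 N of push at the post).
- vial_a: Small capped glass vial, 23 mm across, 32 mm high, standing on the stage's top behind the crank; bystander, leave alone. Origin at its foot.
- vial_b: Capped vial 23 mm across, 40 mm high, standing on the bench behind the stage; bystander.
- vial_c: Like vial_b, beside it; bystander.
- spatula: Spatula 180 mm long lying behind the stage; bystander.
- reagent: Amber reagent bottle, 70 mm across, 110 mm high, on the right; bystander.
- dish: Open glass dish, 90 mm across, 16 mm high, on the left; bystander.
- pen: Black marker pen, 12 mm thick, lying on the right; bystander.

How it is judged:
By the outcome, as a careful person would: the job done as asked, in the order asked, and still so for the second after the job is handed in, with the robot touching nothing.
It also fails if it takes over 72 s, if anything falls off the work surface, if the arm or the gripper's body presses on something with over 40 N, if the wrist force passes 120 N, or if a joint passes its speed limit or range.

### The arm

A 6-joint arm with a two-finger parallel gripper is mounted at the origin on the work surface. World frame = base frame: x ahead of the robot, y to its left, z up, the work surface at z = 0. Lengths are in mm, angles in rad, forces in N, time in s.
With the tool pointing down it reaches from about 350 to 975 mm from the base axis. Payload 7.1 kg.
Tool frame: the origin (TCP) lies midway between the tips of the shut fingers; the grasp point (between the pads) lies 19 mm behind it (ctrl.grip_depth is the distance from the TCP to the grasp point, in mm); z points along the fingers, y is the line along which they close (so a half turn about z gives the same grasp; the last joint's range is limited). The gripper opens to 88 mm and grips with 3 to 60 N. Pads are 20 mm wide; open, the fingers measure 115 mm over their backs; the gripper's body (75 mm by 178 mm) begins 61 mm behind the grasp point.
Start: joints at [1.154, 0.423, 1.63, -0, 1.089, -0.019], TCP at [242.087, 576.193, 222.675] pointing down, gripper open.
Joint ranges: [-3, 3], [-0.9, 2.11], [0.09, 2.58], [-1.31, 4.45], [0.11, 2.69], [-2.54, 2.54]. Speed limits (rad/s): [2.39, 2.39, 3.01, 3.14, 3.14, 3.14].

### API

Orientations are given as a rotation vector (axis times angle).
In Python, from workcell import ctrl, cams gives the robot as it stands.
- The arm moves only by the tool move_arm, never from a script. Its argument "steps" is a list of rows, each a list of 3 entries, a list of its own where there are three numbers: the shift along the tool's x, y, z in units of 25 mm (1.0 is 25 mm), then the turn about the tool's z in units of 5 degrees (1.0 is 5 degrees), then the closure, from 0 (fully open) to 1 (shut). A call has 1 to 20 rows; each row shifts and turns the commanded pose from where the row before left it, along the tool's axes as they then stand; what a row does not reach is not made up. A row lasts 1/12 s, in which the tool goes at most 41.7 mm and 7.16 degrees, less where a joint would pass 70% of its speed; a pose out of reach is approached as far as the arm can. A call is refused whole if a number of a shift passes 1 or a number of a turn 1, either way. A call with a gripper value outside its range is refused whole. The fingers move at their own pace and stop on an object; the grip force is fixed at half the most. Time passes only in rows, so rows that do not move let the fingers close. It gives the time, the measured TCP pose, the force, the opening and the grip force at its end, in the units of the state.
- ctrl.get_obs(): the state, without advancing time (a new reading comes with each control period).
- cams.get_image(name): name is "scene" or "side" or "wrist"; returns a dict with "image" (400x640x3 uint8, red, green, blue), "camera_matrix" (3x3 intrinsics, pixels), "xyz" and "rotation" of the camera in the world; the wrist camera has in their place "mount" (4x4, takes a point from camera to tool coordinates, whose origin is the TCP and whose axes are the flange's). Camera axes: x right, y down, z forward; pixel columns grow to the right and rows downward; lengths in mm; the calibration is good to about 2 mm. A picture is of the moment at which its call begins: read the wrist's pose just before it. There is no depth.
- ctrl.close_job(): hands the job in; it is judged then, once.
Trained networks look in the newest picture that a camera, given by its name, has taken for a name from the list of things; names that differ only in an ending like _2 or _b are one class to them, and where a whole thing is asked for, a point or a joint stands for the part that bears it (a point fixed in the world has none). Each returns a list of dicts, best first, with "p" (0 to 1); they miss things now and then, are a little off and sometimes report something else, mostly with a low value. They report only what shows in the picture. A call takes as long as a camera call.
- cams.boxes_of(camera, thing): "rect" ([centre column, centre row, width, height] in pixels, round what is visible of it).
- cams.cut_out(camera, thing): "pixels" (400x640 bool, what is visible of it) and "rect" ([centre column, centre row, width, height] in pixels, round what is visible of it).
The state is a dict: "t": time; "qpos": joint angles; "qvel": joint speeds; "joint_torque": joint torques, N m; "ee_pos": TCP position; "orientation": TCP orientation; "ft_force": force on the tool from outside, world axes, zero at the start; "moment": the same for the moment, N m; "width": finger opening in mm; "grasp_force": force on a finger pad.
Only numpy, scipy, OpenCV 4.12 (cv2) and the standard library are available. Lean on these libraries where they do the work, as an engineer would, in place of code of your own. Each camera call takes 0.05 s, during which the arm holds its last target. There are 200 camera calls.

## Working session

There is one attempt and no reset: what is moved stays moved. The work goes in short steps, Python scripts to look and compute and a tool call to move; the robot and the scene stay as the last step left them, time stands still between calls to the robot, and variables do not carry over. Pictures are saved under pics/ and viewed, at most 12 in all, crops included, and the job is handed in when it is done.

Besides the shell and the picture viewer there is one more tool, called after "Request:" as a command line: name --argument value ..., lists and objects as JSON in quotes. move_arm: Moves the arm, as the interface text tells. Its arguments: {"type":"object","properties":{"steps":{"type":"array"}},"required":["steps"]}

```bash
mkdir -p pics; ls; cat > h.py <<'E'
import numpy as np, cv2
from scipy.spatial.transform import Rotation as R
from workcell import ctrl, cams
def snap(n,fn=None):
    o=ctrl.get_obs(); im=cams.get_image(n)
    if fn: cv2.imwrite('pics/'+fn,im['image'][:,:,::-1])
    K=np.array(im['camera_matrix'])
    if 'mount' in im:
        T=np.eye(4);T[:3,:3]=R.from_rotvec(o['orientation']).as_matrix();T[:3,3]=o['ee_pos']
        M=T@np.array(im['mount']); p,Rc=M[:3,3],M[:3,:3]
    else: p,Rc=np.array(im['xyz']),np.array(im['rotation'])
    return im['image'],K,p,Rc
def toz(c,uv,z):
    _,K,p,Rc=c; d=Rc@np.linalg.inv(K)@np.array([uv[0],uv[1],1.]); return p+d*(z-p[2])/d[2]
def proj(c,X):
    _,K,p,Rc=c; q=K@Rc.T@(np.array(X)-p); return q[:2]/q[2]
E
python3 - <<'E'
from h import *
for n in ('scene','side'):
    c=snap(n,n+'1.png'); print(n,c[2].round(),(c[3][:,2]).round(2),c[1][0,0])
    for t in ('stage','crank','crank_grip','pointer_tip','turntable','lever_post','stop_pin','scale','vial_a'):
        print(t,[(round(b['p'],2),np.round(b['rect'],1).tolist()) for b in cams.boxes_of(n,t)[:2]])
o=ctrl.get_obs();print(o['t'],o['ee_pos'],o['orientation'],o['ft_force'])
E
```

```text
picsTraceback (most recent call last):
  File "<stdin>", line 3, in <module>
IndexError: too many indices for array: array is 1-dimensional, but 2 were indexed
```

```bash
sed -i "s/np.array(im\['rotation'\])$/R.from_rotvec(im['rotation']).as_matrix()/" h.py
python3 - <<'E'
from h import *
for n in ('scene','side'):
    c=snap(n,n+'1.png'); print(n,c[2].round(),(c[3][:,2]).round(2),c[1][0,0])
    for t in ('stage','crank','crank_grip','pointer_tip','turntable','lever_post','stop_pin','scale','vial_a'):
        print(t,[(round(b['p'],2),np.round(b['rect'],1).tolist()) for b in cams.boxes_of(n,t)[:2]])
o=ctrl.get_obs();print(o['t'],o['ee_pos'],o['orientation'],o['ft_force'])
E
```

```text
scene [1020.  722. 1108.] [-0.35 -0.55 -0.76] 466.1548019492522
stage [(0.75, [328.7, 213.4, 113.8, 120.4]), (0.67, [261.2, 200.2, 31.0, 52.1])]
crank [(0.64, [309.4, 167.7, 27.5, 23.2])]
crank_grip [(0.67, [331.8, 212.9, 114.7, 114.6]), (0.48, [297.6, 162.9, 8.1, 8.9])]
pointer_tip [(0.95, [329.1, 206.1, 48.5, 39.7])]
turntable []
lever_post [(0.65, [358.8, 245.9, 25.2, 15.5]), (0.41, [276.6, 244.6, 10.5, 14.3])]
stop_pin [(0.16, [276.4, 244.6, 10.8, 10.6])]
scale [(0.89, [332.1, 209.3, 66.8, 55.6])]
vial_a [(0.46, [277.7, 242.7, 9.8, 12.5]), (0.39, [292.1, 192.2, 2.9, 11.2])]
side [-11. 818. 774.] [ 0.49 -0.68 -0.55] 372.8537536735539
stage [(0.61, [343.8, 236.3, 81.5, 75.3])]
crank []
crank_grip []
pointer_tip [(0.34, [342.6, 233.5, 75.2, 69.8])]
turntable [(0.41, [343.0, 227.8, 22.4, 14.4])]
lever_post []
stop_pin []
scale [(0.57, [342.7, 226.7, 18.4, 21.5])]
vial_a [(0.44, [432.5, 186.6, 36.0, 11.5])]
1.05 [242.06709754 576.21822234 222.68253898] [-6.20714636e-01 -3.07962341e+00 -5.14376299e-05] [-0.52969388 -0.19310413  0.12985705]
```

View pics/scene1.png

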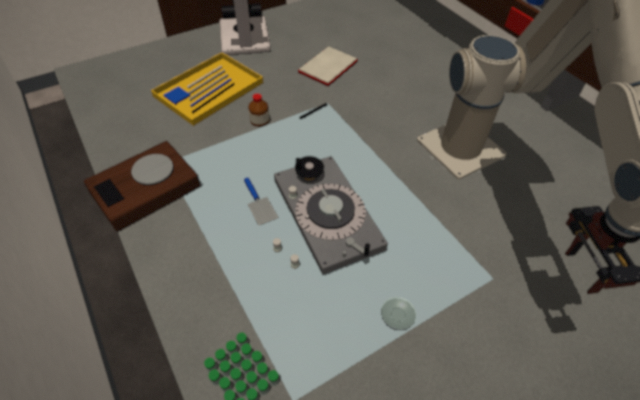

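View pics/side1.png

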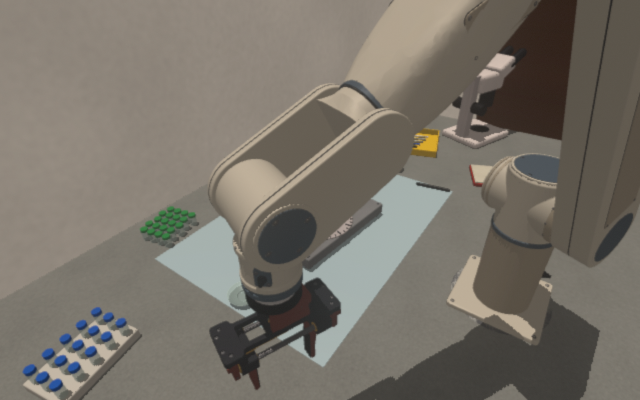

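The scene view shows the stage with its crank near (309,168), turntable (331,208) and lever post (367,250). The side view is blocked by the arm. Next I'll get coarse positions and move the wrist camera over the stage.

```bash
python3 - <<'E'
from h import *
c=snap('scene')
for n,uv,z in (('crank',(310,168),83),('grip?',(298.,163),108),('table',(331,208),45),('post',(367,250),77),('vial?',(293,189),60)): print(n,toz(c,uv,z).round())
im=cams.get_image('wrist');print(np.array(im['mount']).round(3),im['camera_matrix'])
o=ctrl.get_obs();print(o['t'],R.from_rotvec(o['orientation']).as_matrix().round(3), o['width'])
E
```

```text
crank [ 532. -107.   83.]
grip? [ 565. -123.  108.]
table [542.  30.  45.]
post [549. 218.  77.]
vial? [608. -78.  60.]
[[   0.      -0.953   -0.303   84.966]
 [   1.       0.       0.       0.953]
 [  -0.      -0.303    0.953 -162.516]
 [   0.       0.       0.       1.   ]] [[311.65194808   0.         324.51712974]
 [  0.         311.65194808 199.07566738]
 [  0.           0.           1.        ]]
1.15 [[-0.922  0.387 -0.   ]
 [ 0.387  0.922 -0.   ]
 [ 0.    -0.    -1.   ]] 87.89477592602599
```

Request:
move_arm --steps '[[[0,0,-0.6],-0.91,0],[[0,0,-0.6],-0.91,0],[[0,0,-0.6],-0.91,0],[[0,0,-0.6],-0.91,0],[[0,0,-0.6],-0.91,0],[[-0.47,-0.97,0],0,0],[[-0.47,-0.97,0],0,0],[[-0.47,-0.97,0],0,0],[[-0.47,-0.97,0],0,0],[[-0.47,-0.97,0],0,0],[[-0.47,-0.97,0],0,0],[[-0.47,-0.97,0],0,0],[[-0.47,-0.97,0],0,0],[[-0.47,-0.97,0],0,0],[[-0.47,-0.97,0],0,0],[[-0.47,-0.97,0],0,0],[[-0.47,-0.97,0],0,0],[[-0.47,-0.97,0],0,0],[[-0.47,-0.97,0],0,0],[[-0.47,-0.97,0],0,0]]'

```text
t: 2.82
ee_pos: [418.5, 211.1, 297.9]
orientation: [0.001, 3.141, 0.0]
ft_force: [-0.4, -0.1, 0.4]
width: 88.0
grasp_force: 0.0
```

Request:
move_arm --steps '[[[-0.47,-0.97,0],0,0],[[-0.47,-0.97,0],0,0],[[-0.47,-0.97,0],0,0],[[-0.47,-0.97,0],0,0],[[-0.47,-0.97,0],0,0],[[-0.47,-0.97,0],0,0],[[-0.47,-0.97,0],0,0],[[0,0,0],0,0],[[0,0,0],0,0]]'

```text
t: 3.57
ee_pos: [500.4, 41.6, 297.6]
orientation: [-0.005, -3.141, -0.0]
ft_force: [-0.4, -0.1, 0.4]
width: 87.6
grasp_force: 0.0
```

```bash
python3 - <<'E'
from h import *
c=snap('wrist','w1.png'); print(c[2].round())
for t in ('stage','crank','crank_grip','pointer_tip','turntable','lever_post','stop_pin','scale','vial_a'):
    print(t,[(round(b['p'],2),np.round(b['rect'],1).tolist()) for b in cams.boxes_of('wrist',t)[:2]])
o=ctrl.get_obs();print(o['t'],o['ee_pos'],o['orientation'],o['qpos'],o['ft_force'])
E
```

```text
[416.  43. 460.]
stage []
crank [(0.75, [200.6, 197.9, 70.5, 79.8])]
crank_grip [(0.81, [191.1, 229.2, 21.0, 23.9])]
pointer_tip [(0.61, [323.5, 202.6, 104.8, 103.8])]
turntable [(0.79, [322.9, 203.7, 102.6, 104.6])]
lever_post [(0.9, [435.6, 207.6, 68.2, 27.1])]
stop_pin [(0.64, [331.4, 301.9, 15.0, 27.5])]
scale [(0.87, [321.4, 197.0, 145.9, 139.6])]
vial_a [(0.81, [372.9, 290.8, 22.0, 28.5]), (0.74, [251.1, 248.7, 11.1, 23.2])]
4.0667 [500.08123209  42.9466117  297.74851195] [-1.90285541e-04  3.14147282e+00  2.51764372e-06] [ 6.19615737e-02  1.53506729e-01  1.82035369e+00 -6.31977765e-06
  1.16761254e+00 -1.50895342e+00] [-0.08565947 -1.06644544 -0.38010856]
```

View pics/w1.png

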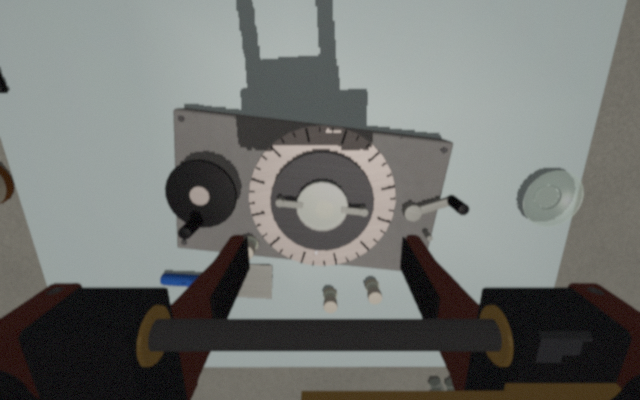

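The wrist view shows the crank disc at (201,193), its grip near (190,229) and the turntable at (323,205). The lever's pivot is at (413,212) and its post at (458,205). The pointer can't be made out yet, so I'll go closer.

Request:
move_arm --steps '[[[-0.76,-0.1,0.86],0,0],[[-0.76,-0.1,0.86],0,0],[[-0.76,-0.1,0.86],0,0],[[-0.76,-0.1,0.86],0,0],[[-0.76,-0.1,0.86],0,0],[[0,0,0],0,0],[[0,0,0],0,0],[[0,0,0],0,0]]'

```text
t: 4.73
ee_pos: [594.7, 30.1, 190.7]
orientation: [-0.001, -3.141, -0.0]
ft_force: [0.0, -0.7, 0.7]
width: 88.0
grasp_force: 0.0
```

```bash
python3 - <<'E'
from h import *
c=snap('wrist','w2.png'); print(c[2].round())
np.savez('w2.npz',im=c[0],K=c[1],p=c[2],R=c[3])
for t in ('crank','crank_grip','pointer_tip','turntable','lever_post','scale'):
    print(t,[(round(b['p'],2),np.round(b['rect'],1).tolist()) for b in cams.boxes_of('wrist',t)[:2]])
o=ctrl.get_obs();print(o['t'],o['ee_pos'],o['ft_force'])
cv2.imwrite('pics/w2b.png',cv2.resize(c[0][0:300,60:460,::-1],(800,600),interpolation=cv2.INTER_CUBIC))
E
```

```text
[510.  31. 353.]
crank [(0.95, [153.3, 127.1, 106.5, 118.8])]
crank_grip [(0.87, [135.1, 173.1, 45.7, 32.6]), (0.67, [340.1, 291.2, 22.0, 35.6])]
pointer_tip [(0.83, [334.2, 142.0, 150.9, 157.8]), (0.22, [186.1, 262.1, 152.0, 50.1])]
turntable [(0.94, [332.6, 141.9, 145.4, 158.4])]
lever_post [(0.94, [501.2, 151.2, 112.1, 40.5])]
scale [(0.96, [334.4, 132.2, 209.6, 216.4])]
5.0833 [595.20263869  30.03427284 191.14558938] [ 0.31316355  1.35342254 -0.06452526]
```

View pics/w2b.png

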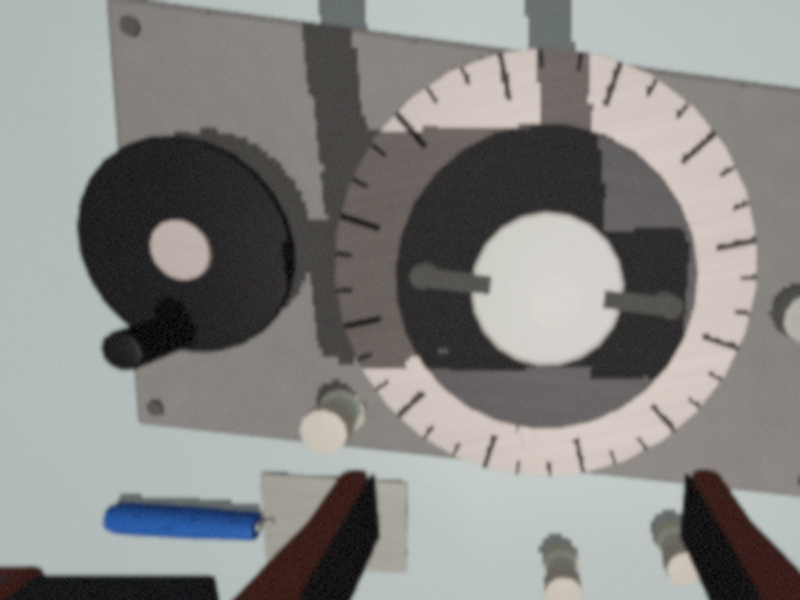

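The crop shows the scale ring centred near (548,265). The crank disc is at (185,243) and its grip top at (122,350). A bright spot near (415,362) at the ring's inner edge is probably the pointer. I'll fit the ring and unroll it to check.

```bash
cat >> h.py <<'E'
from scipy.optimize import least_squares
def circfit(P):
    r=least_squares(lambda a:np.hypot(P[:,0]-a[0],P[:,1]-a[1])-a[2],[*P.mean(0),50],loss='soft_l1',f_scale=1.);return r.x,np.abs(r.fun).mean()
def hullfit(c,t,z,cam='wrist'):
    m=cams.cut_out(cam,t)[0]['pixels'].astype(np.uint8)
    ct=max(cv2.findContours(m,0,cv2.CHAIN_APPROX_NONE)[0],key=cv2.contourArea)
    h=cv2.convexHull(ct)[:,0,:]
    P=np.array([toz(c,uv,z)[:2] for uv in h]); return circfit(P)
def polar(c,ctr,z,r0,r1,fr=6,a0=-180,a1=180,fa=4):
    A,Rr=np.meshgrid(np.radians(np.arange(a0,a1,1/fa)),np.arange(r1,r0,-1/fr))
    X=np.stack([ctr[0]+Rr*np.cos(A),ctr[1]+Rr*np.sin(A),np.full_like(A,z)],-1)-c[2]
    q=X@c[3]@c[1].T; uv=(q[...,:2]/q[...,2:]).astype(np.float32)
    return cv2.remap(c[0],uv[...,0],uv[...,1],cv2.INTER_CUBIC)
E
python3 - <<'E'
from h import *
c=snap('wrist')
f=hullfit(c,'scale',48); print('scale',f)
print('table',hullfit(c,'turntable',53))
print('crank',hullfit(c,'crank',83))
for n,uv,z in (('griptop',(60+122/2,350/2),125),('hubcap',(60+181/2,250/2),86),('ptr?',(60+414/2,362/2),58)): print(n,toz(c,uv,z).round(1))
im=polar(c,f[0],50,62,106,fr=5,a0=-180,a1=180,fa=2)
im=np.vstack([im[:,:360],im[:,360:]])
im=cv2.convertScaleAbs(cv2.resize(im,(720,560)),alpha=1.5)
cv2.imwrite('pics/pol1.png',im[:,:,::-1])
E
```

```text
scale (array([548.86312724,  39.18976132, 101.78044711]), np.float64(0.32649964298464934))
table (array([550.28584088,  39.52266278,  72.23833214]), np.float64(0.6542847456452702))
crank (array([ 530.71127425, -113.639992  ,   45.45970964]), np.float64(2.8637755122937167))
griptop [ 564.5 -121.3  125. ]
hubcap [ 530.8 -114.2   86. ]
ptr? [586.4 -24.7  58. ]
```

View pics/pol1.png

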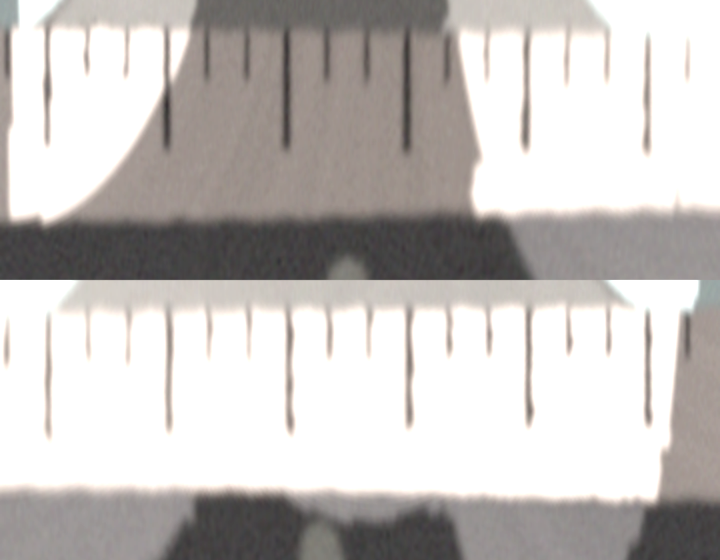

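The ribs unroll cleanly, with long ribs at −18.2° + 30k in world angle and a ring radius of 101.8 (102 expected). The pointer is still uncertain, so I'll look at brightness profiles at the table's rim.

```bash
python3 - <<'E'
from h import *
d=np.load('w2.npz'); c=(d['im'],d['K'],d['p'],d['R'])
im=polar(c,(548.9,39.2),58,56,84,fr=5,fa=2)
g=cv2.cvtColor(im,cv2.COLOR_RGB2LAB)
g[:,:,0]=cv2.createCLAHE(6,(2,10)).apply(g[:,:,0])
g=cv2.cvtColor(g,cv2.COLOR_LAB2BGR)
v=[cv2.resize(g[:,i*180:(i+1)*180],(800,140),interpolation=cv2.INTER_CUBIC) for i in range(4)]
cv2.imwrite('pics/pol2.png',np.vstack(v))
E
```

```text
(no output)
```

View pics/pol2.png

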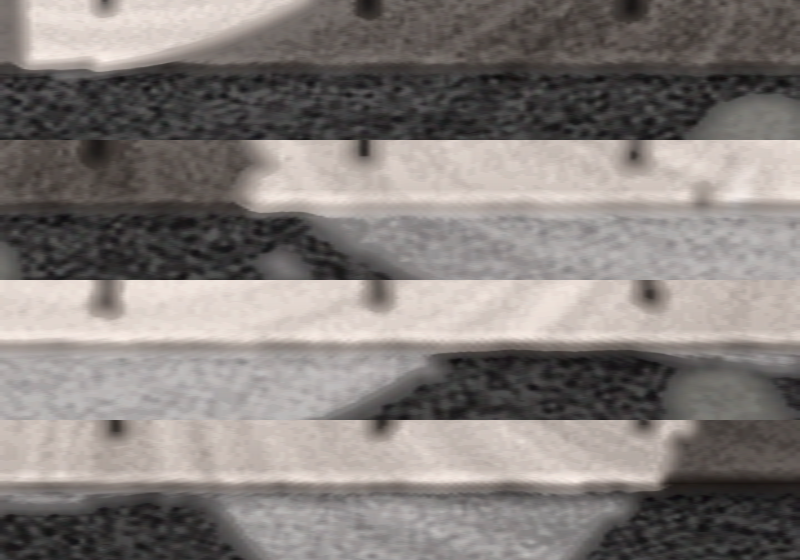

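A bright spot beside a dark one shows near (703–745, 185) in strip 2, at about −7°. That puts it about 18.6° before the long rib at 11.8°, which fits the pointer. The next look has the wrist turned 60°, so the camera sees both crank and pointer.

Request:
move_arm --steps '[[[0.43,-0.96,0],0,0],[[0.43,-0.96,0],0,0],[[0.43,-0.96,0],0,0],[[0.43,-0.96,0],0,0],[[0.43,-0.96,0],0,0],[[0.43,-0.96,0],0,0],[[0,0,0],1,0],[[0,0,0],1,0],[[0,0,0],1,0],[[0,0,0],1,0],[[0,0,0],1,0],[[0,0,0],1,0],[[0,0,0],1,0],[[0,0,0],1,0],[[0,0,0],1,0],[[0,0,0],1,0],[[0,0,0],1,0],[[0,0,0],1,0],[[0,0,0],0,0],[[0,0,0],0,0]]'

```text
t: 6.95
ee_pos: [530.6, -114.0, 190.2]
orientation: [-1.568, -2.722, 0.0]
ft_force: [-0.7, -0.5, -0.2]
width: 87.7
grasp_force: 0.0
```

```bash
python3 - <<'E'
from h import *
c=snap('wrist'); print(c[2].round())
np.savez('w3.npz',im=c[0],K=c[1],p=c[2],R=c[3])
for t in ('crank','crank_grip','pointer_tip','turntable'):
    print(t,[(round(b['p'],2),np.round(b['rect'],1).tolist()) for b in cams.boxes_of('wrist',t)[:2]])
o=ctrl.get_obs();print(o['t'],o['ee_pos'],o['qpos'],o['ft_force'])
print(proj(c,(531,-114,83)),proj(c,(548.9,39.2,47)),proj(c,(628.6,28,58)))
a=cv2.resize(c[0][:,:,::-1],(640,400)); u,v=proj(c,(628.6,28,58)).astype(int)
u=min(max(u,60),580);v=max(v,40);b=cv2.resize(c[0][v-40:v+40,u-60:u+60,::-1],(300,200),interpolation=cv2.INTER_CUBIC)
k=np.zeros((600,640,3),np.uint8);k[:400]=a;k[400:,:300]=b;cv2.imwrite('pics/w3.png',k)
E
```

```text
[488. -40. 353.]
crank [(0.8, [325.1, 199.2, 97.1, 101.0])]
crank_grip [(0.9, [355.9, 238.1, 18.0, 38.8])]
pointer_tip [(0.86, [435.7, 67.7, 165.6, 135.3]), (0.57, [607.0, 73.8, 59.9, 26.7])]
turntable [(0.66, [433.2, 68.7, 163.9, 137.4])]
7.2 [ 530.58833639 -114.02561307  190.17917656] [-2.33606133e-01  3.45323529e-01  1.83867452e+00 -1.59262716e-05
  9.57573816e-01 -7.57589064e-01] [-0.60902169 -0.5852542   0.13486284]
[324.8077511  198.86370957] [427.72553631  55.60177004] [495.45731488 113.46618732]
```

View pics/w3.png

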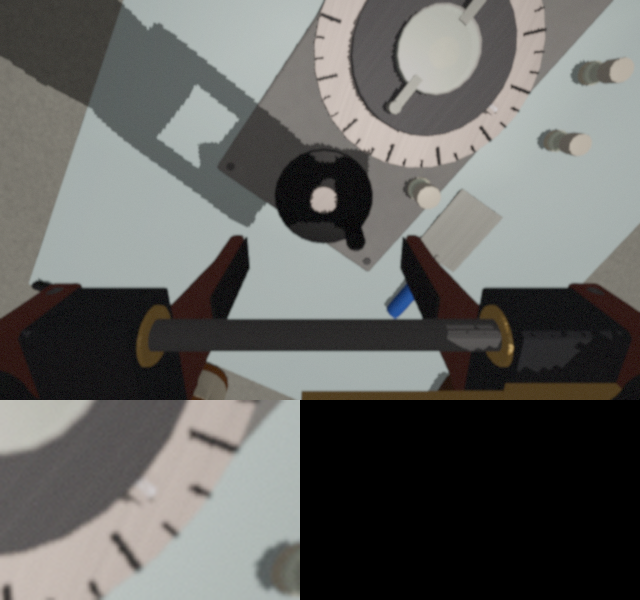

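The pointer is confirmed: a bright tab at (493,109) with its shadow beside it, one short rib past a long one. The crank lies at (325,199), as predicted. Next I'll take precise numbers.

```bash
python3 - <<'E'
from h import *
d=np.load('w3.npz'); c=(d['im'],d['K'],d['p'],d['R'])
print('scale',hullfit(c,'scale',47))
ct=max(cv2.findContours(cams.cut_out('wrist','crank')[0]['pixels'].astype(np.uint8),0,1)[0],key=cv2.contourArea)[:,0]
P=np.array([toz(c,u,80.)[:2] for u in ct]);a=np.degrees(np.arctan2(P[:,1]+114,P[:,0]-531))
k=(a>20)|(a<-60); print('crank',circfit(P[k]))
m=cams.cut_out('wrist','crank_grip')[0]['pixels'];v,u=np.nonzero(m);print('grip px',u.min(),u.max(),v.min(),v.max(), u[v>=v.max()-5].mean())
for z,h in ((125,'top'),(84,'foot')): print(h,proj(c,(564.5,-121.3,z)))
C=(548.9,39.2)
pm=polar(c,C,58,70,84,fr=5,a0=-30,a1=25,fa=4).astype(float).mean(2)
b=pm[20:60].mean(0);  # r ~80..72
print('ptr profile',[(round(-30+i/4,1),int(b[i])) for i in range(40,140,4)])
rb=polar(c,C,47,84,100,fr=5,a0=-30,a1=25,fa=4).astype(float).mean(2).mean(0)
print('rib',[(round(-30+i/4,2),int(rb[i])) for i in range(150,185,2)])
E
```

```text
scale (array([548.9602597 ,  39.68552317, 102.37627049]), np.float64(0.18170175973701425))
crank (array([ 529.9409119 , -115.22794983,   44.44611417]), np.float64(0.337423844193774))
grip px 344 364 217 251 355.43373493975906
top [356.4020933  242.19714661]
foot [352.09843015 222.97107925]
ptr profile [(-20.0, 169), (-19.0, 176), (-18.0, 181), (-17.0, 182), (-16.0, 182), (-15.0, 182), (-14.0, 183), (-13.0, 177), (-12.0, 167), (-11.0, 153), (-10.0, 166), (-9.0, 178), (-8.0, 178), (-7.0, 188), (-6.0, 193), (-5.0, 187), (-4.0, 180), (-3.0, 180), (-2.0, 181), (-1.0, 182), (0.0, 182), (1.0, 182), (2.0, 181), (3.0, 181), (4.0, 181)]
rib [(7.5, 180), (8.0, 180), (8.5, 180), (9.0, 180), (9.5, 180), (10.0, 179), (10.5, 173), (11.0, 154), (11.5, 115), (12.0, 71), (12.5, 68), (13.0, 110), (13.5, 151), (14.0, 172), (14.5, 178), (15.0, 178), (15.5, 178), (16.0, 178)]
```

Request:
move_arm --steps '[[[-0.47,0.52,0],0,0.5],[[-0.47,0.52,0],0,0.5],[[0,0,0.78],0,0.5],[[0,0,0.78],0,0.5],[[0,0,0.78],0,0.5],[[0,0,0.78],0,0.5],[[0,0,0.4],0,0.5],[[0,0,0.38],0,0.5],[[0,0,0],0,0.5],[[0,0,0],0,0.5]]'

```text
t: 8.18
ee_pos: [565.0, -121.4, 92.8]
orientation: [-1.572, -2.72, 0.0]
ft_force: [0.6, 0.8, -0.8]
width: 44.0
grasp_force: 0.0
```

Request:
move_arm --steps '[[[0,0,0],0,1],[[0,0,0],0,1],[[0,0,0],0,1],[[0,0,0],0,1],[[0,0,0],0,1],[[0,0,0],0,1],[[0,0,0],0,1],[[0,0,0],0,1]]'

```text
t: 8.85
ee_pos: [565.1, -121.5, 93.0]
orientation: [1.571, 2.72, 0.0]
ft_force: [-0.3, -0.4, 2.9]
width: 16.0
grasp_force: 30.0
```

Request:
move_arm --steps '[[[0,0,0.08],0,1],[[0,0,0.08],0,1],[[0,0,0],0,1],[[0,0,0],0,1]]'

```text
t: 9.18
ee_pos: [565.2, -121.5, 88.8]
orientation: [1.572, 2.72, 0.0]
ft_force: [-0.4, -0.7, 6.6]
width: 15.7
grasp_force: 30.0
```

```bash
python3 -c "
from h import *
o=ctrl.get_obs();print(o['t'],o['ee_pos'].round(2) if hasattr(o['ee_pos'],'round') else o['ee_pos'],o['ft_force'])"
```

```text
9.1833 [ 565.16 -121.47   88.77] [-0.38792691 -0.73024421  6.59313393]
```

Request:
move_arm --steps '[[[0,0,0.04],0,1],[[0,0,0],0,1],[[0,0,0],0,1]]'

```text
t: 9.43
ee_pos: [565.3, -121.5, 88.5]
orientation: [1.571, 2.719, 0.0]
ft_force: [-2.5, 0.7, 11.5]
width: 15.3
grasp_force: 30.0
```

Request:
move_arm --steps '[[[0,0,0.04],0,1],[[0,0,0],0,1],[[0,0,0],0,1]]'

```text
t: 9.68
ee_pos: [565.3, -121.5, 88.2]
orientation: [1.571, 2.719, 0.0]
ft_force: [-4.7, 0.6, 17.7]
width: 15.5
grasp_force: 30.0
```

Request:
move_arm --steps '[[[0,0,-0.045],0,1],[[0,0,0],0,1],[[0,0,0],0,1]]'

```text
t: 9.93
ee_pos: [565.2, -121.5, 88.5]
orientation: [1.571, 2.719, 0.0]
ft_force: [-2.1, -0.1, 10.8]
width: 15.3
grasp_force: 30.0
```

```bash
python3 - <<'E'
import numpy as np
# clockwise circle, start -11 deg, step -10 deg, tool units
r=35
for i in range(36):
    a0,a1=np.radians(-11-10*i),np.radians(-21-10*i)
    dx,dy=r*(np.cos(a1)-np.cos(a0)),r*(np.sin(a1)-np.sin(a0))
    print(i,round((-.5*dx+.866*dy)/25,3),round((.866*dx+.5*dy)/25,3))
E
```

```text
0 -0.17 -0.176
1 -0.136 -0.202
2 -0.099 -0.223
3 -0.059 -0.237
4 -0.017 -0.243
5 0.026 -0.243
6 0.067 -0.235
7 0.107 -0.219
8 0.143 -0.197
9 0.176 -0.17
10 0.202 -0.136
11 0.223 -0.099
12 0.237 -0.059
13 0.243 -0.017
14 0.243 0.026
15 0.235 0.067
16 0.219 0.107
17 0.197 0.143
18 0.17 0.176
19 0.136 0.202
20 0.099 0.223
21 0.059 0.237
22 0.017 0.243
23 -0.026 0.243
24 -0.067 0.235
25 -0.107 0.219
26 -0.143 0.197
27 -0.176 0.17
28 -0.202 0.136
29 -0.223 0.099
30 -0.237 0.059
31 -0.243 0.017
32 -0.243 -0.026
33 -0.235 -0.067
34 -0.219 -0.107
35 -0.197 -0.143
```

Request:
move_arm --steps '[[[-0.17,-0.176,0],0,1],[[-0.136,-0.202,0],0,1],[[-0.099,-0.223,0],0,1],[[-0.059,-0.237,0],0,1]]'

```text
t: 10.27
ee_pos: [553.1, -142.7, 88.0]
orientation: [1.571, 2.718, 0.0]
ft_force: [1.8, -1.2, 4.8]
width: 15.5
grasp_force: 30.0
```

Request:
move_arm --steps '[[[-0.017,-0.243,0],0,1],[[0.026,-0.243,0],0,1],[[0.067,-0.235,0],0,1],[[0.107,-0.219,0],0,1],[[0.143,-0.197,0],0,1]]'

```text
t: 10.68
ee_pos: [524.4, -150.3, 88.6]
orientation: [1.571, 2.717, -0.0]
ft_force: [1.2, -4.8, 7.5]
width: 15.7
grasp_force: 30.0
```

Request:
move_arm --steps '[[[0,0,0.02],0,1],[[0,0,0],0,1],[[0,0,0],0,1]]'

```text
t: 10.93
ee_pos: [522.7, -150.0, 88.2]
orientation: [-1.571, -2.72, 0.002]
ft_force: [-4.0, -5.9, 14.8]
width: 15.8
grasp_force: 30.0
```

Request:
move_arm --steps '[[[0.176,-0.17,0],0,1],[[0.202,-0.136,0],0,1],[[0.223,-0.099,0],0,1]]'

```text
t: 11.18
ee_pos: [505.9, -141.0, 87.1]
orientation: [-1.572, -2.718, 0.001]
ft_force: [1.5, 0.5, 4.5]
width: 15.8
grasp_force: 30.0
```

Request:
move_arm --steps '[[[0.237,-0.059,0],0,1],[[0.243,-0.017,0],0,1],[[0.243,0.026,0],0,1]]'

```text
t: 11.43
ee_pos: [496.7, -125.3, 87.2]
orientation: [-1.572, -2.719, -0.0]
ft_force: [-0.1, -0.5, 4.2]
width: 15.3
grasp_force: 30.0
```

Request:
move_arm --steps '[[[0,0,0.04],0,1],[[0,0,0],0,1],[[0,0,0],0,1]]'

```text
t: 11.68
ee_pos: [496.8, -125.4, 86.3]
orientation: [-1.57, -2.72, 0.001]
ft_force: [-2.4, -1.0, 7.7]
width: 15.5
grasp_force: 30.0
```

Request:
move_arm --steps '[[[0,0,0.04],0,1],[[0,0,0],0,1],[[0,0,0],0,1]]'

```text
t: 11.93
ee_pos: [497.0, -125.8, 85.6]
orientation: [-1.57, -2.72, 0.001]
ft_force: [-3.3, -2.5, 9.8]
width: 15.2
grasp_force: 30.0
```

Request:
move_arm --steps '[[[0.235,0.067,0],0,1],[[0.219,0.107,0],0,1],[[0.197,0.143,0],0,1]]'

```text
t: 12.18
ee_pos: [496.3, -107.8, 85.7]
orientation: [1.571, 2.719, -0.0]
ft_force: [0.3, -3.4, 6.9]
width: 15.6
grasp_force: 30.0
```

Request:
move_arm --steps '[[[0.17,0.176,0],0,1],[[0.136,0.202,0],0,1],[[0.099,0.223,0],0,1]]'

```text
t: 12.43
ee_pos: [505.0, -91.6, 85.8]
orientation: [1.57, 2.719, -0.0]
ft_force: [2.3, -7.0, 5.7]
width: 15.6
grasp_force: 30.0
```

Request:
move_arm --steps '[[[0,0,0],0,1],[[0,0,0],0,1]]'

```text
t: 12.6
ee_pos: [505.4, -91.4, 85.8]
orientation: [1.569, 2.719, 0.001]
ft_force: [1.4, -2.1, 7.4]
width: 15.5
grasp_force: 30.0
```

```bash
cat >> h.py <<'E'
def meas(C=(548.95,39.5),save=None,a0=-25,a1=25):
    c=snap('wrist'); 
    if save: np.savez(save,im=c[0],K=c[1],p=c[2],R=c[3])
    o=ctrl.get_obs();print('t',o['t'],np.round(o['ee_pos'],1),np.round(o['ft_force'],1))
    print('ptr pix',proj(c,(C[0]+79,C[1],58)).round())
    A=np.arange(a0,a1,.25)
    b=polar(c,C,58,72,80,a0=a0,a1=a1).astype(float).mean(2).mean(0); 
    rb=polar(c,C,47,84,100,a0=a0,a1=a1).astype(float).mean(2).mean(0)
    w=np.clip(b-np.median(b)-4,0,None); i=w.argmax(); s=slice(max(i-10,0),i+11); 
    w2=np.clip(np.median(rb)-15-rb,0,None)*((A>6)&(A<18))
    print('ptr peak',A[i],b[i],'cen',(A[s]*w[s]).sum()/w[s].sum(),'rib',(A*w2).sum()/w2.sum())
    print([int(x) for x in b[::4]]); return c
E
python3 - <<'E'
from h import *
c=meas(save='w4.npz')
E
```

```text
t 12.65 [505.3 -91.5  85.8] [ 1.4 -2.1  6.4]
ptr pix [603. 157.]
ptr peak -5.75 193.7152777777778 cen -5.5601592579629 rib 12.212092783812192
[184, 183, 180, 145, 105, 134, 177, 178, 176, 178, 179, 179, 179, 181, 180, 162, 151, 173, 171, 190, 186, 172, 168, 169, 173, 174, 174, 174, 173, 172, 172, 170, 168, 168, 150, 76, 75, 160, 170, 171, 171, 170, 169, 168, 167, 165, 163, 164, 165, 166]
```

Request:
move_arm --steps '[[[0,0,0.03],0,1],[[0,0,0],0,1],[[0,0,0],0,1]]'

```text
t: 12.9
ee_pos: [505.2, -91.6, 85.3]
orientation: [1.57, 2.719, 0.001]
ft_force: [-0.1, -3.0, 10.8]
width: 15.5
grasp_force: 30.0
```

Request:
move_arm --steps '[[[0,0,0.03],0,1],[[0,0,0],0,1],[[0,0,0],0,1]]'

```text
t: 13.15
ee_pos: [505.1, -91.7, 84.7]
orientation: [1.57, 2.719, 0.0]
ft_force: [-0.2, -3.0, 12.5]
width: 15.5
grasp_force: 30.0
```

Request:
move_arm --steps '[[[0.059,0.237,0],0,1],[[0.017,0.243,0],0,1],[[-0.026,0.243,0],0,1]]'

```text
t: 13.4
ee_pos: [520.3, -82.1, 84.7]
orientation: [1.569, 2.718, -0.001]
ft_force: [-1.2, -9.9, 10.5]
width: 15.7
grasp_force: 30.0
```

Request:
move_arm --steps '[[[-0.067,0.235,0],0,1],[[-0.107,0.219,0],0,1],[[-0.143,0.197,0],0,1]]'

```text
t: 13.65
ee_pos: [537.4, -81.2, 84.6]
orientation: [1.569, 2.721, -0.003]
ft_force: [-5.5, -10.6, 13.6]
width: 15.9
grasp_force: 30.0
```

```bash
python3 - <<'E'
from h import *
P=np.array([(565.2,-121.5),(553.1,-142.7),(524.4,-150.3),(505.9,-141),(496.7,-125.3),(496.3,-107.8),(505,-91.6),(520.3,-82.1),(537.4,-81.2)])
print(circfit(P))
r=least_squares(lambda a:np.hypot(P[:,0]-a[0],P[:,1]-a[1])-35,[530,-115]);print(r.x,r.fun.round(2))
meas()
E
```

```text
(array([ 530.52479243, -115.73781594,   35.16460772]), np.float64(0.036654673743623474))
[ 530.44933686 -115.74841657] [0.22 0.21 0.08 0.22 0.07 0.06 0.08 0.15 0.24]
t 13.7 [538.5 -81.5  84.7] [-3.8 -8.3 12.3]
ptr pix [555. 146.]
ptr peak -4.25 211.34722222222226 cen -4.227303588748789 rib 11.959062351569585
[200, 199, 199, 192, 152, 146, 187, 198, 197, 196, 196, 197, 198, 199, 199, 199, 192, 168, 192, 190, 202, 210, 196, 190, 191, 194, 196, 196, 195, 196, 195, 195, 193, 192, 180, 128, 100, 178, 193, 193, 193, 193, 192, 191, 191, 190, 188, 187, 187, 188]
```

Request:
move_arm --steps '[[[-0.211,0.15,0],0,1],[[-0.202,0.136,0],0,1],[[-0.223,0.099,0],0,1],[[-0.237,0.059,0],0,1]]'

```text
t: 14.03
ee_pos: [557.3, -93.1, 84.4]
orientation: [-1.57, -2.719, 0.001]
ft_force: [-5.4, 0.1, 13.7]
width: 15.4
grasp_force: 30.0
```

Request:
move_arm --steps '[[[-0.243,0.017,0],0,1],[[-0.243,-0.026,0],0,1],[[-0.235,-0.067,0],0,1],[[-0.219,-0.107,0],0,1],[[-0.197,-0.143,0],0,1]]'

```text
t: 14.45
ee_pos: [565.2, -121.5, 84.5]
orientation: [-1.571, -2.72, -0.001]
ft_force: [-1.2, 3.3, 12.2]
width: 15.2
grasp_force: 30.0
```

```bash
python3 - <<'E'
from h import *
meas()
E
```

```text
t 14.5 [ 565.  -122.4   84.4] [-1.1  1.3 10.9]
ptr pix [567.  57.]
ptr peak -2.25 214.99305555555551 cen -1.675910567420001 rib 12.54002911092122
[205, 205, 203, 187, 183, 195, 203, 203, 203, 203, 203, 203, 203, 203, 203, 200, 197, 200, 183, 141, 194, 193, 195, 214, 210, 197, 196, 196, 199, 199, 199, 198, 197, 174, 123, 128, 189, 194, 193, 194, 194, 193, 193, 192, 193, 191, 160, 0, 0, 0]
```

Request:
move_arm --steps '[[[-0.17,-0.176,0],0,1],[[-0.136,-0.202,0],0,1],[[-0.099,-0.223,0],0,1],[[-0.059,-0.237,0],0,1],[[-0.017,-0.243,0],0,1],[[0.026,-0.243,0],0,1],[[0.067,-0.235,0],0,1],[[0.107,-0.219,0],0,1],[[0.143,-0.197,0],0,1]]'

```text
t: 15.25
ee_pos: [525.7, -150.6, 84.7]
orientation: [1.569, 2.717, 0.001]
ft_force: [1.9, -2.9, 7.0]
width: 14.9
grasp_force: 30.0
```

Request:
move_arm --steps '[[[0.176,-0.17,0],0,1],[[0.202,-0.136,0],0,1],[[0.223,-0.099,0],0,1],[[0.237,-0.059,0],0,1],[[0.243,-0.017,0],0,1],[[0.243,0.026,0],0,1],[[0.235,0.067,0],0,1],[[0.219,0.107,0],0,1],[[0.197,0.143,0],0,1]]'

```text
t: 16.0
ee_pos: [496.2, -108.7, 84.4]
orientation: [1.571, 2.72, -0.001]
ft_force: [-2.3, -2.3, 11.9]
width: 15.3
grasp_force: 30.0
```

Request:
move_arm --steps '[[[0.17,0.176,0],0,1],[[0.136,0.202,0],0,1],[[0.099,0.223,0],0,1],[[0.059,0.237,0],0,1],[[0.017,0.243,0],0,1],[[-0.026,0.243,0],0,1],[[-0.067,0.235,0],0,1],[[-0.107,0.219,0],0,1],[[-0.143,0.197,0],0,1]]'

```text
t: 16.75
ee_pos: [537.2, -81.3, 84.4]
orientation: [-1.57, -2.721, 0.002]
ft_force: [-4.9, -5.8, 11.7]
width: 15.4
grasp_force: 30.0
```

```bash
python3 - <<'E'
from h import *
meas()
E
```

```text
t 16.8 [538.4 -81.6  84.5] [-2.6 -4.5 10.4]
ptr pix [555. 146.]
ptr peak -24.75 200.47222222222229 cen -23.931989391959412 rib 11.956404367445149
[200, 199, 198, 190, 153, 144, 186, 198, 198, 199, 198, 199, 199, 198, 197, 197, 196, 194, 194, 196, 196, 196, 196, 196, 192, 169, 190, 189, 192, 189, 186, 186, 188, 192, 180, 132, 107, 180, 192, 192, 191, 189, 188, 187, 189, 190, 190, 190, 190, 190]
```

```bash
python3 - <<'E'
from h import *
C=(548.95,39.5)
for f,lo,hi in (('w2.npz',-9,-3),('w3.npz',-9,-3),('w4.npz',-9,-3)):
    d=np.load(f); c=(d['im'],d['K'],d['p'],d['R'])
    A=np.arange(-25,25,.25)
    for zp in (57,59):
        p=polar(c,C,zp,72,80,a0=-25,a1=25).astype(float).mean(2).mean(0)
        if zp==57: print(f,[int(x) for x in p[52:100:2]])
        m=(A>=lo)&(A<=hi); w=np.clip(p-np.percentile(p[m],40),0,None)*m; print('  zp',zp,round((A*w).sum()/w.sum(),2),end='')
    for zr in (46,48,50):
        rb=polar(c,C,zr,84,100,a0=-25,a1=25).astype(float).mean(2).mean(0); o=[]
        for a in (-18,12):
            m=abs(A-a)<4; w=np.clip(np.median(rb)-15-rb,0,None)*m; o.append(round((A*w).sum()/w.sum(),2))
        print('  zr',zr,o,end='')
    print()
E
```

```text
w2.npz [194, 190, 191, 195, 198, 199, 199, 200, 201, 202, 203, 203, 202, 201, 200, 199, 199, 200, 201, 201, 202, 202, 202, 202]
  zp 57 -6.85  zp 59 -6.57  zr 46 [np.float64(-18.45), np.float64(11.64)]  zr 48 [np.float64(-18.53), np.float64(11.65)]  zr 50 [np.float64(-18.6), np.float64(11.66)]
w3.npz [163, 156, 149, 152, 164, 174, 177, 177, 179, 183, 188, 191, 192, 190, 186, 181, 179, 178, 179, 180, 181, 181, 181, 181]
  zp 57 -6.1  zp 59 -6.42  zr 46 [np.float64(-17.7), np.float64(12.24)]  zr 48 [np.float64(-18.09), np.float64(11.97)]  zr 50 [np.float64(-18.47), np.float64(11.71)]
w4.npz [172, 172, 171, 171, 163, 143, 133, 151, 163, 164, 163, 165, 175, 183, 179, 170, 165, 160, 158, 158, 159, 160, 161, 163]
  zp 57 -5.37  zp 59 -5.77  zr 46 [np.float64(-17.44), np.float64(12.11)]  zr 48 [np.float64(-17.93), np.float64(11.89)]  zr 50 [np.float64(-18.41), np.float64(12.11)]
```

Request:
move_arm --steps '[[[-0.176,0.17,0],0,1],[[-0.202,0.136,0],0,1],[[-0.223,0.099,0],0,1],[[-0.237,0.059,0],0,1],[[-0.243,0.017,0],0,1],[[-0.243,-0.026,0],0,1],[[-0.235,-0.067,0],0,1],[[-0.219,-0.107,0],0,1],[[-0.197,-0.143,0],0,1]]'

```text
t: 17.55
ee_pos: [565.3, -121.5, 84.5]
orientation: [1.571, 2.72, 0.002]
ft_force: [-1.7, 3.8, 11.5]
width: 15.7
grasp_force: 30.0
```

Request:
move_arm --steps '[[[-0.17,-0.176,0],0,1],[[-0.136,-0.202,0],0,1],[[-0.099,-0.223,0.01],0,1],[[-0.059,-0.237,0.01],0,1],[[-0.017,-0.243,0.01],0,1],[[0.026,-0.243,0],0,1],[[0.067,-0.235,0],0,1],[[0.107,-0.219,0],0,1],[[0.143,-0.197,0],0,1]]'

```text
t: 18.3
ee_pos: [526.3, -150.7, 84.5]
orientation: [1.568, 2.716, 0.002]
ft_force: [2.6, -4.5, 10.6]
width: 15.3
grasp_force: 30.0
```

Request:
move_arm --steps '[[[0.176,-0.17,0],0,1],[[0.202,-0.136,-0.01],0,1],[[0.223,-0.099,-0.01],0,1],[[0.237,-0.059,-0.01],0,1],[[0.243,-0.017,0],0,1],[[0.243,0.026,0],0,1],[[0.235,0.067,0],0,1],[[0.219,0.107,0],0,1],[[0.197,0.143,0],0,1]]'

```text
t: 19.05
ee_pos: [496.2, -108.7, 84.4]
orientation: [1.571, 2.72, -0.001]
ft_force: [-0.8, -2.6, 11.1]
width: 15.4
grasp_force: 30.0
```

Request:
move_arm --steps '[[[0.17,0.176,0],0,1],[[0.136,0.202,0],0,1],[[0.099,0.223,0],0,1],[[0.059,0.237,0],0,1],[[0.017,0.243,0],0,1],[[0,0,0],0,1]]'

```text
t: 19.55
ee_pos: [514.9, -84.5, 84.5]
orientation: [1.569, 2.719, 0.001]
ft_force: [-0.7, -2.2, 11.7]
width: 15.5
grasp_force: 30.0
```

```bash
python3 - <<'E'
from h import *
c=meas(save='w5.npz')
u,v=proj(c,(627,52,52)).astype(int);u=min(u,590);v=max(v,40)
cv2.imwrite('pics/w5.png',cv2.resize(c[0][v-40:v+40,u-50:u+50,::-1],(800,600),interpolation=cv2.INTER_CUBIC))
A=np.arange(-10,20,.25);p=polar(c,(548.95,39.5),58,72,80,a0=-10,a1=20).astype(float).mean(2).mean(0);print([(float(a),int(x)) for a,x in zip(A[60:100:2],p[60:100:2])])
E
```

```text
t 19.6 [514.6 -84.6  84.4] [-0.8 -1.4 11.4]
ptr pix [586. 159.]
ptr peak 10.5 190.32638888888883 cen 10.733535943333015 rib 11.918903927911849
[184, 185, 185, 166, 119, 128, 179, 185, 185, 184, 182, 180, 180, 181, 183, 183, 183, 182, 182, 180, 179, 179, 177, 175, 174, 175, 175, 177, 178, 178, 178, 177, 159, 169, 170, 181, 187, 178, 168, 169, 172, 175, 174, 174, 174, 172, 171, 169, 169, 168]
[(5.0, 178), (5.5, 178), (6.0, 177), (6.5, 171), (7.0, 159), (7.5, 160), (8.0, 169), (8.5, 171), (9.0, 170), (9.5, 171), (10.0, 181), (10.5, 190), (11.0, 187), (11.5, 182), (12.0, 178), (12.5, 171), (13.0, 168), (13.5, 169), (14.0, 169), (14.5, 169)]
```

View pics/w5.png

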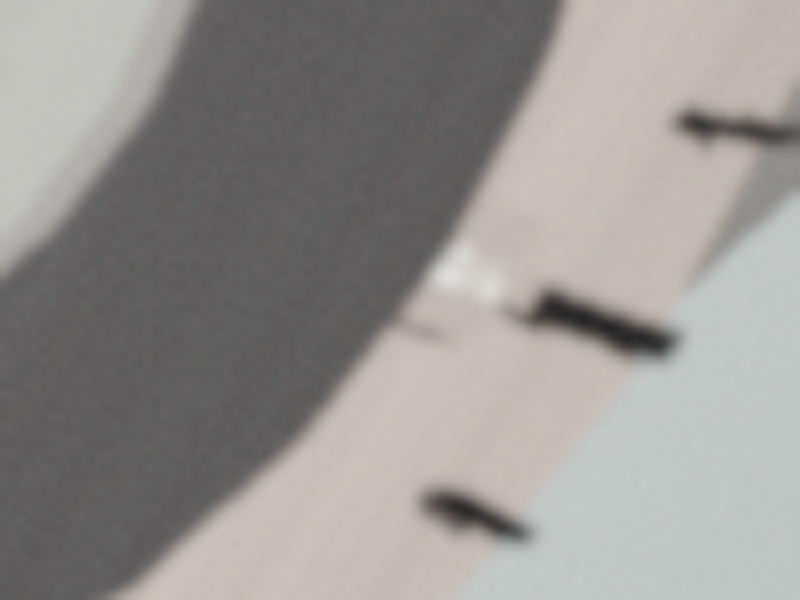

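The pointer's bright tip is at (470,275) and the target rib at (605,320). The gap is about 1.0–1.2°, and the worm arithmetic agrees. I'll turn the last ~40°, lift the crank and check from overhead.

Request:
move_arm --steps '[[[-0.026,0.243,0],0,1],[[-0.067,0.235,0],0,1],[[-0.107,0.219,0],0,1],[[-0.08,0.12,0],0,1],[[0,0,0],0,1],[[0,0,0],0,1]]'

```text
t: 20.1
ee_pos: [535.1, -81.0, 84.4]
orientation: [1.57, 2.72, -0.001]
ft_force: [-3.4, -4.1, 10.8]
width: 15.4
grasp_force: 30.0
```

```bash
python3 - <<'E'
from h import *
c=meas(save='w6.npz')
A=np.arange(-10,20,.25);p=polar(c,(548.95,39.5),58,72,80,a0=-10,a1=20).astype(float).mean(2).mean(0);print([(float(a),int(x)) for a,x in zip(A[60:100:2],p[60:100:2])])
E
```

```text
t 20.15 [535.  -81.   84.4] [-2.1 -3.7 11.7]
ptr pix [557. 148.]
ptr peak 12.25 203.5416666666666 cen 12.209660890627912 rib 11.86975773988143
[197, 197, 197, 188, 148, 144, 186, 198, 197, 197, 196, 196, 195, 196, 197, 197, 197, 197, 197, 196, 195, 194, 194, 192, 191, 191, 192, 193, 193, 193, 194, 194, 191, 173, 186, 177, 186, 202, 193, 184, 184, 189, 191, 190, 189, 190, 189, 187, 187, 185]
[(5.0, 194), (5.5, 194), (6.0, 194), (6.5, 194), (7.0, 191), (7.5, 179), (8.0, 173), (8.5, 182), (9.0, 186), (9.5, 183), (10.0, 177), (10.5, 177), (11.0, 186), (11.5, 196), (12.0, 202), (12.5, 201), (13.0, 193), (13.5, 186), (14.0, 184), (14.5, 183)]
```

Request:
move_arm --steps '[[[0,0,-0.12],0,1],[[0,0,-0.12],0,1],[[0,0,-0.12],0,1],[[0,0,0],0,0.5],[[0,0,0],0,0.5],[[0,0,0],0,0.5],[[0,0,0],0,0.5],[[0,0,0],0,0.5],[[0,0,-0.76],0,0.5],[[0,0,-0.76],0,0.5],[[0,0,-0.76],0,0.5],[[0,0.89,0],0,0.3],[[0,0.89,0],0,0],[[0,0.89,0],0,0],[[0,0.89,0],0,0],[[0,0.89,0],0,0],[[0,0,0],0,0],[[0,0,0],0,0]]'

```text
t: 21.65
ee_pos: [631.3, -24.8, 149.2]
orientation: [-1.57, -2.721, 0.0]
ft_force: [-0.1, -1.4, -0.7]
width: 85.8
grasp_force: 0.0
```

```bash
python3 - <<'E'
from h import *
c=meas(save='w7.npz')
print(c[2].round(1), proj(c,(627.3,56.2,58)))
u,v=proj(c,(627,56,52)).astype(int);u=min(max(u,50),590);v=min(max(v,40),360);print(u,v)
cv2.imwrite('pics/w7.png',cv2.resize(c[0][v-40:v+40,u-50:u+50,::-1],(800,600),interpolation=cv2.INTER_CUBIC))
A=np.arange(-10,20,.25);p=polar(c,(548.95,39.5),58,72,80,a0=-10,a1=20).astype(float).mean(2).mean(0);print([(float(a),int(x)) for a,x in zip(A[60:100:2],p[60:100:2])])
E
```

```text
t 21.7 [630.4 -25.2 149.2] [-0.4  0.1  0.3]
ptr pix [361. 137.]
ptr peak 11.5 215.77083333333346 cen 11.389539930555554 rib 11.534435310305895
[138, 160, 164, 156, 149, 145, 141, 150, 165, 186, 194, 199, 201, 202, 202, 203, 203, 204, 205, 205, 205, 206, 206, 206, 207, 207, 207, 208, 208, 208, 208, 208, 209, 209, 209, 210, 215, 214, 208, 210, 208, 208, 210, 209, 210, 210, 210, 210, 210, 209]
[588.8  49.1 311.8] [371.45569862 117.66377562]
369 117
[(5.0, 208), (5.5, 209), (6.0, 208), (6.5, 208), (7.0, 209), (7.5, 209), (8.0, 209), (8.5, 209), (9.0, 209), (9.5, 209), (10.0, 210), (10.5, 212), (11.0, 215), (11.5, 215), (12.0, 214), (12.5, 211), (13.0, 208), (13.5, 208), (14.0, 210), (14.5, 209)]
```

View pics/w7.png

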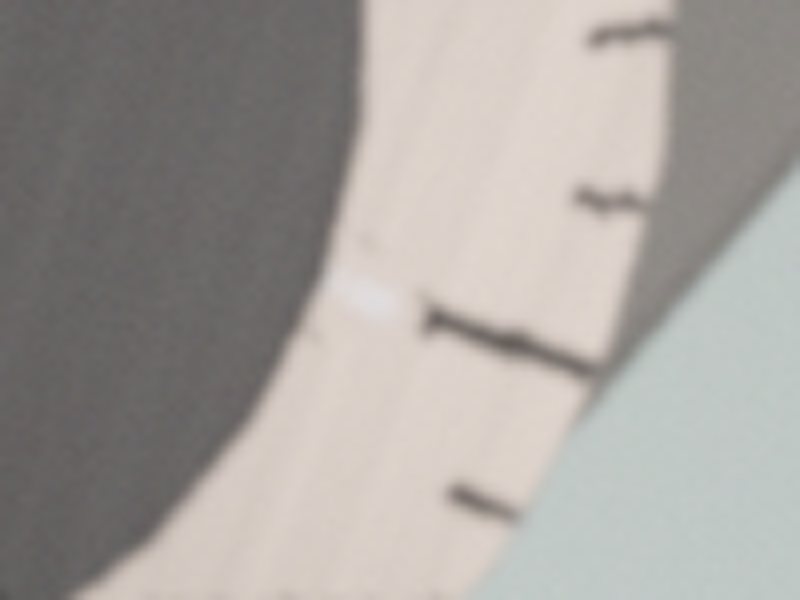

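The overhead crop shows the pointer tip at (367,297). The rib runs from (425,318) to (595,370), so the two are in line to about 0.2°. The table is done, and next I'll look at the lever.

Request:
move_arm --steps '[[[0.97,0.31,-0.2],0,0],[[0.97,0.31,-0.2],0,0],[[0.97,0.31,-0.2],0,0],[[0.97,0.31,-0.2],0,0],[[0.97,0.31,-0.2],0,0],[[0.97,0.31,-0.2],0,0],[[0,0,0],-1,0],[[0,0,0],-1,0],[[0,0,0],-1,0],[[0,0,0],-1,0],[[0,0,0],-1,0],[[0,0,0],-1,0],[[0,0,0],-1,0],[[0,0,0],0,0],[[0,0,0],0,0]]'

```text
t: 22.95
ee_pos: [598.0, 123.2, 179.7]
orientation: [-0.686, -3.065, 0.001]
ft_force: [0.4, -0.2, 0.2]
width: 87.3
grasp_force: 0.0
```

```bash
python3 - <<'E'
from h import *
c=snap('wrist'); np.savez('w8.npz',im=c[0],K=c[1],p=c[2],R=c[3])
for t in ('lever','lever_post','stop_pin'):
    for b in cams.cut_out('wrist',t)[:2]: print(t,round(b['p'],2),np.round(b['rect'],1))
o=ctrl.get_obs();print(o['t'],o['ee_pos'],c[2].round(1))
uL=proj(c,(545,180,70)).astype(int);print(uL, 'axispt 120mm', proj(c,(548.95+14,39.5+120,59)))
u=min(max(uL[0],120),520);v=min(max(uL[1],90),310);print(u,v)
cv2.imwrite('pics/w8.png',cv2.resize(c[0][v-90:v+90,u-120:u+120,::-1],(800,600),interpolation=cv2.INTER_CUBIC))
E
```

```text
lever 0.89 [372.8 124.6  81.   65.4]
lever 0.35 [166.2 282.2  33.8  31.2]
lever_post 0.71 [375.6 123.3  82.1  65.6]
stop_pin 0.72 [558.6  42.1  97.5  84.3]
stop_pin 0.55 [386.9 167.2  12.4  12.6]
23.15 [598.56072824 123.6492718  179.78098893] [521.6 160.3 342.3]
[357 116] axispt 120mm [343.31643567 144.0757401 ]
357 116
```

View pics/w8.png

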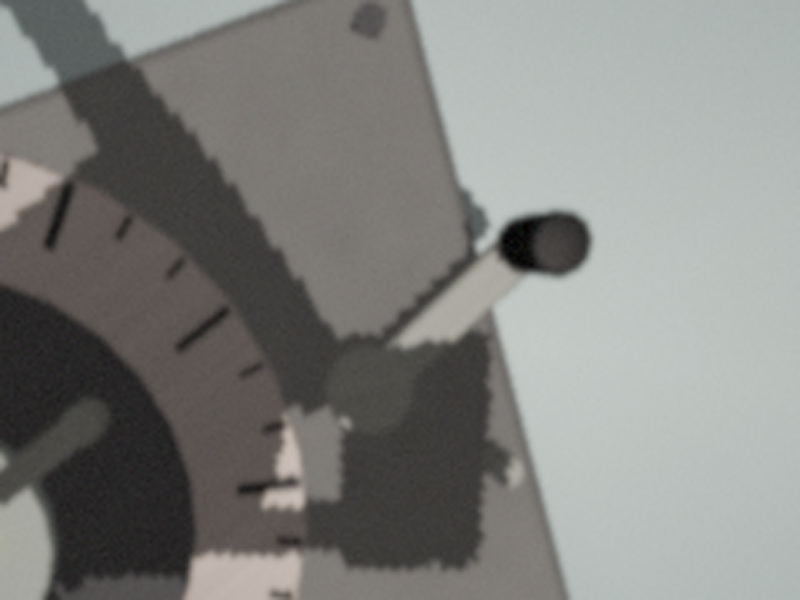

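The crop shows the lever pivot at (372,385), the post top at (560,242) and the stop pin near (508,470).

```bash
python3 - <<'E'
from h import *
d=np.load('w8.npz'); c=(d['im'],d['K'],d['p'],d['R'])
f=lambda x,y:(237+x/3.3333,26+y/3.3333)
piv=toz(c,f(372,385),62);post=toz(c,f(560,242),95);pin=toz(c,f(512,472),62)
print(piv,post,pin)
for n,q in (('post',post),('pin',pin)):
    e=q-piv;print(n,np.hypot(*e[:2]),np.degrees(np.arctan2(e[1],e[0])))
ax=np.array([548.95,39.5]);e=piv[:2]-ax;print(np.hypot(*e),np.degrees(np.arctan2(e[1],e[0])))
E
```

```text
[562.43738915 164.70231183  62.        ] [546.39768138 215.70349875  95.        ] [600.41574015 189.86916827  62.        ]
post 53.46394386348914 107.45819248677114
pin 45.560133977040365 33.53097209895286
125.9266792745932 83.85153621192627
```

Request:
move_arm --steps '[[[0.93,0.5,0],0,1],[[0.93,0.5,0],0,1],[[0.93,0.5,0],0,1],[[0.93,0.5,0],0,1],[[0.93,0.5,0],0,1],[[0,0,0.7],0,1],[[0,0,0.8],0,1],[[0,0,0.8],0,1],[[0,0,0.8],0,1],[[0,0,0.8],0,1],[[0,0,0.55],0,1],[[0,0,0],0,1],[[0,0,0],0,1]]'

```text
t: 24.23
ee_pos: [519.5, 229.5, 68.1]
orientation: [-0.682, -3.065, 0.002]
ft_force: [-0.0, -0.5, -0.5]
width: 4.7
grasp_force: 0.0
```

```bash
python3 - <<'E'
from h import *
o=ctrl.get_obs();p=np.array(o['ee_pos']);print(p,o['ft_force'],o['width'])
n=np.array([.906,-.423]);pv=np.array([562.4,164.7]);q=p[:2]
x=np.array([-.906,.423]);y=np.array([.423,.906])
for a in [107.5]+list(range(102,41,-5)):
    t=pv+55*np.array([np.cos(np.radians(a)),np.sin(np.radians(a))])-17.5*n
    e=(t-q)/25;print(a,t.round(1),(e@x).round(2),(e@y).round(2));q=t
E
```

```text
[519.45384584 229.51683493  68.09466738] [-0.03035447 -0.49403667 -0.47856245] 4.697576888161314
107.5 [530.  224.6] -0.47 -0.0
102 [535.1 225.9] -0.16 0.14
97 [539.8 226.7] -0.16 0.11
92 [544.6 227.1] -0.17 0.09
87 [549.4 227. ] -0.17 0.08
82 [554.2 226.6] -0.18 0.06
77 [558.9 225.7] -0.19 0.05
72 [563.5 224.4] -0.19 0.03
67 [568.  222.7] -0.19 0.02
62 [572.4 220.7] -0.19 -0.0
57 [576.5 218.2] -0.19 -0.02
52 [580.4 215.4] -0.19 -0.03
47 [584.1 212.3] -0.18 -0.05
42 [587.4 208.9] -0.18 -0.07
```

Request:
move_arm --steps '[[[-0.24,0,0],0,1],[[-0.23,0,0],0,1],[[-0.16,0.14,0],0,1],[[-0.16,0.11,0],0,1],[[-0.17,0.09,0],0,1],[[-0.17,0.08,0],0,1],[[-0.18,0.06,0],0,1],[[-0.19,0.05,0],0,1]]'

```text
t: 24.9
ee_pos: [560.5, 226.9, 69.8]
orientation: [0.682, 3.066, 0.003]
ft_force: [-2.8, 4.5, 0.3]
width: -0.1
grasp_force: 1.9
```

Request:
move_arm --steps '[[[-0.19,0.03,0],0,1],[[-0.19,0.02,0],0,1],[[-0.1,0,0],0,1],[[-0.09,0,0],0,1]]'

```text
t: 25.23
ee_pos: [573.6, 220.8, 69.1]
orientation: [0.682, 3.066, 0.001]
ft_force: [-2.2, 2.0, 1.1]
width: 0.5
grasp_force: 1.2
```

Lever angle is about 62° now. I'll take smaller steps from here and watch the force.

Request:
move_arm --steps '[[[-0.1,-0.01,0],0,1],[[-0.09,-0.01,0],0,1],[[-0.05,-0.01,0],0,1],[[-0.05,-0.01,0],0,1]]'

```text
t: 25.57
ee_pos: [579.1, 216.8, 68.5]
orientation: [-0.681, -3.067, 0.0]
ft_force: [-1.4, 1.8, 1.5]
width: 0.5
grasp_force: 1.1
```

Request:
move_arm --steps '[[[-0.04,-0.01,0],0,1],[[-0.04,-0.01,0],0,1],[[0,0,0],0,1]]'

```text
t: 25.82
ee_pos: [580.8, 215.5, 68.5]
orientation: [0.681, 3.067, -0.0]
ft_force: [0.0, 2.0, -0.1]
width: 0.3
grasp_force: 0.6
```

Request:
move_arm --steps '[[[-0.04,-0.01,0],0,1],[[-0.04,-0.01,0],0,1],[[0,0,0],0,1]]'

```text
t: 26.07
ee_pos: [582.3, 214.3, 68.5]
orientation: [-0.681, -3.067, 0.0]
ft_force: [-0.5, 1.4, -0.9]
width: 0.3
grasp_force: 0.7
```

Request:
move_arm --steps '[[[-0.04,-0.01,0],0,1],[[-0.04,-0.02,0],0,1],[[0,0,0],0,1]]'

```text
t: 26.32
ee_pos: [583.8, 212.7, 68.5]
orientation: [-0.681, -3.067, 0.0]
ft_force: [-0.7, 1.9, -0.6]
width: 0.2
grasp_force: 0.7
```

Request:
move_arm --steps '[[[-0.04,-0.02,0],0,1],[[-0.04,-0.02,0],0,1],[[0,0,0],0,1]]'

```text
t: 26.57
ee_pos: [584.4, 211.6, 68.5]
orientation: [-0.681, -3.065, -0.001]
ft_force: [-4.6, 5.5, 1.5]
width: 0.5
grasp_force: 2.9
```

Request:
move_arm --steps '[[[-0.04,-0.02,0],0,1],[[0,0,0],0,1]]'

```text
t: 26.73
ee_pos: [584.5, 211.2, 68.5]
orientation: [-0.681, -3.064, -0.001]
ft_force: [-6.4, 8.0, 3.1]
width: 0.3
grasp_force: 4.2
```

The stop pin is met near the expected 47°, with about 10 N rising and the lever no longer moving. I'll back off and check.

Request:
move_arm --steps '[[[0.1,0,0],0,1],[[0.4,0.1,0],0,1],[[0.6,0.1,0],0,1],[[0,0,-0.8],0,1],[[0,0,-0.9],0,1],[[0,0,-0.9],0,1],[[0,0,-0.9],0,1],[[0,0,-0.9],0,1],[[0,-0.9,0],0,0],[[0,-0.9,0],0,0],[[0,-0.9,0],0,0],[[0,-0.9,0],0,0],[[0,0,0],0,0],[[0,0,0],0,0],[[0,0,0],0,0]]'

```text
t: 27.98
ee_pos: [525.1, 145.5, 178.8]
orientation: [0.681, 3.066, 0.001]
ft_force: [0.5, -0.6, 0.7]
width: 43.8
grasp_force: 0.0
```

```bash
python3 - <<'E'
from h import *
c=snap('wrist','w9.png'); o=ctrl.get_obs();print(o['t'],np.round(o['ee_pos'],1),np.round(o['ft_force'],1),c[2].round())
for t in ('lever','stop_pin'): print(t,[(round(b['p'],2),np.round(b['rect'],1)) for b in cams.boxes_of('wrist',t)[:2]])
for n,X in (('post',(600,205,95)),('pin',(600,190,62)),('piv',(562,165,62)),('ptr',(627,56,58))): print(n,proj(c,X).round())
E
```

```text
28.0333 [525.3 145.7 178.7] [-0.1 -0.1  0.6] [448. 182. 341.]
lever [(0.88, array([386.9, 233.6,  85. ,  54.6]))]
stop_pin [(0.42, array([396.2, 243.6,   9.7,   9.5]))]
post [421. 253.]
pin [397. 243.]
piv [358. 220.]
ptr [288. 310.]
```

View pics/w9.png

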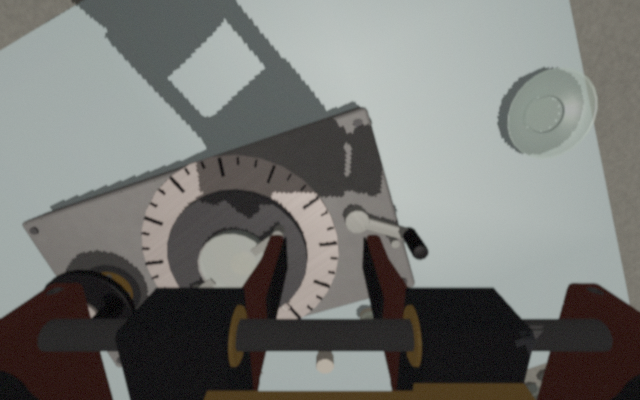

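The lever, with its pivot at (358,220) and post at (420,243), rests against the pin at (396,243). The arm is clear at z = 179 and nothing else has been disturbed, so I'm handing in.

```bash
python3 -c "
from workcell import ctrl
print(ctrl.close_job())"
```

```text
the job is handed in; nothing more can be done
None
```

The job is handed in at about 28 s: the pointer is on the next long mark (within about 0.2° by the overhead view, though that is too close to rule out a hair past it), and the clamp lever rests on its stop pin after a final push of about 10 N. While I was finding the clutch by feel, the press on the crank reached about 18 N in all, above the 8–14 N asked but under the foot's 20 N limit.

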